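# Fetch the salt from behind the condiments

## Task

Get the salt cellar out from the back of the crowded blue condiment tray: first move the pepper mill, the oil cruet and the red paprika tin that hem it in onto the wooden serving board, then set the salt cellar on the middle of the round cork coaster. Once it is there, put the mill, the cruet and the tin back in the tray, each standing just where it stood before. Keep all four upright, set the glass down gently without dropping it, and leave the ramekin, the olive jar and the terracotta bowl alone.

Things in the scene. Friction and masses are not known exactly. Their poses are not given: they have to be found in the camera images.
- cellar_mid (a point): Squat glass salt cellar, white inside, with a flat pale wooden lid fixed to it: 54 mm in diameter (lid 55), 48 mm high, about 0.24 kg. Point at its centre, 24 mm above its underside; z up. It stands towards the tray's far (+x) side, 8 to 20 mm from a taller thing on each side and one in front. Once they are gone, grip it from above round the glass near its centre, fingers along the tray's y.
- mill_mid (a point): Dark wooden pepper mill with a small steel knob on top: foot 48 mm in diameter, straight round waist 38 mm in diameter from 24 to 70 mm above the underside, head 42 mm, 100 mm high, about 0.2 kg. Point at its centre, 50 mm above its underside; grip the waist 0 to 10 mm above it; z up. One of three taller things round the salt cellar; which of them stands in which place changes.
- cruet_mid (a point): Round green glass oil cruet with a cork stopper: 52 mm in diameter up to 64 mm above the underside, then narrowing to a neck 22 mm in diameter, 94 mm high, about 0.28 kg. Point at its centre, 47 mm above its underside; grip the body 0 to 5 mm above it; z up. One of the three taller things round the salt cellar.
- tin_mid (a point): Square red paprika tin with yellow panels and a round brass lid: 44 mm by 44 mm, body 83 mm high, 90 with its lid, about 0.15 kg. Point at its centre, 45 mm above its underside; x and y square to its sides, which lie nearly parallel to the tray's; z up. Grip it 5 to 15 mm above the centre, across two opposite sides. One of the three taller things round the salt cellar.
- tray: Blue enamel tray with white edges, fixed: 170 mm (its x) by 250 mm (its y), rim 22 mm high, a white handle at each y end to 145 mm from the middle; inner floor 5 mm above its origin, the centre of its underside; z up. The mill, cruet and tin go back where they stood at the start, 64 mm (give or take 4) from the salt cellar's start: one to the tray's +y, one to -y, one to -x of it.
- board: Olive wood serving board lying flat, fixed: 280 mm (its x) by 150 mm (its y) by 16 mm thick, plus a grip tab 40 mm wide that reaches 70 mm out at its -x end. Origin at the centre of the underside of the 280 by 150 mm part, its top 16 mm above; z up. The mill, cruet and tin are set aside on it, in a row along its x. It lies left or right of the tray.
- coaster: Round cork coaster, fixed: 100 mm in diameter, 6 mm thick. Origin at the centre of its underside, z up. The salt cellar goes on its middle. It lies on the other side of the tray from the board.
- ramekin: Small white ceramic dip bowl, 42 mm in diameter, 25 mm high, loose, in the tray's -x, +y corner. Origin at the centre of its underside. To be left alone.
- olives: Amber glass olive jar with a brass lid, 68 mm in diameter, 95 mm high, loose, on the counter behind the tray on the left. Origin at the centre of its underside. To be left alone.
- bowl: Terracotta bowl, 110 mm in diameter, 42 mm high, loose, on the counter behind the tray on the right. Origin at the centre of its underside. To be left alone.
There are look-alikes about, which are no part of the job. Of the things that look like the part that bears cellar_mid, the middle-sized one is meant.

How it is judged:
On the way, in this order (a step that is already met when the one before it is completed fails the run):
1. the pepper mill, the oil cruet and the paprika tin all stand upright on the serving board, let go, with the salt cellar still in the tray (x of mill_mid in the frame of board between -0.14 and 0.14 m and y of mill_mid in the frame of board between -0.075 and 0.075 m and z of mill_mid in the frame of board between 0.058 and 0.074 m and angle between each of mill_mid, cruet_mid, tin_mid's own z axis and vertical below 0.12 rad and linear speed of each of mill, cruet, tin below 0.02 m/s and contact force between the fingers and mill below 0.2 N and x of cruet_mid in the frame of board between -0.14 and 0.14 m and y of cruet_mid in the frame of board between -0.075 and 0.075 m and z of cruet_mid in the frame of board between 0.055 and 0.071 m and contact force between the fingers and cruet below 0.2 N and x of tin_mid in the frame of board between -0.14 and 0.14 m and y of tin_mid in the frame of board between -0.075 and 0.075 m and z of tin_mid in the frame of board between 0.053 and 0.069 m and contact force between the fingers and tin below 0.2 N and x of cellar_mid in the frame of tray between -0.085 and 0.085 m and y of cellar_mid in the frame of tray between -0.125 and 0.125 m and z of cellar_mid in the frame of tray below 0.05 m), for 0.2 s.
2. the salt cellar stands on the middle of the cork coaster (within 15 mm), let go, while the other three still stand on the board (horizontal distance between cellar_mid and coaster below 0.015 m and z of cellar_mid in the frame of coaster between 0.024 and 0.036 m and angle between each of cellar_mid, mill_mid, cruet_mid, tin_mid's own z axis and vertical below 0.12 rad and linear speed of each of cellar, mill, cruet, tin below 0.02 m/s and contact force between the fingers and cellar below 0.2 N and x of mill_mid in the frame of board between -0.14 and 0.14 m and y of mill_mid in the frame of board between -0.075 and 0.075 m and z of mill_mid in the frame of board between 0.058 and 0.074 m and x of cruet_mid in the frame of board between -0.14 and 0.14 m and y of cruet_mid in the frame of board between -0.075 and 0.075 m and z of cruet_mid in the frame of board between 0.055 and 0.071 m and x of tin_mid in the frame of board between -0.14 and 0.14 m and y of tin_mid in the frame of board between -0.075 and 0.075 m and z of tin_mid in the frame of board between 0.053 and 0.069 m), for 0.2 s.
At the end, for the whole second after the job is handed in: The salt cellar stands upright on the cork coaster within 15 mm of its middle; the pepper mill, the oil cruet and the paprika tin each stand upright in the tray within 15 mm of where each stood at the start; all are released and at rest (horizontal distance between cellar_mid and coaster below 0.015 m and z of cellar_mid in the frame of coaster between 0.024 and 0.036 m and angle between each of cellar_mid, mill_mid, cruet_mid, tin_mid's own z axis and vertical below 0.12 rad and linear speed of each of cellar, mill, cruet, tin below 0.02 m/s and distance of each of mill_mid, cruet_mid, tin_mid from where it was at the start of the episode below 0.015 m); the robot touches nothing.
It fails at once if the mill, cruet, tin or salt cellar is tipped over (angle between any of mill_mid, cruet_mid, tin_mid, cellar_mid's own z axis and vertical above 0.6 rad).
It fails at once if the ramekin, the olive jar or the terracotta bowl is pushed more than 20 mm from its place (distance of any of ramekin, olives, bowl from where it was at the start of the episode above 0.02 m).
It fails at once if the glass salt cellar or the glass cruet is dropped (falls freely faster than 0.6 m/s, as from about 20 mm) ((linear speed of cellar above 0.6 m/s and contact force between the fingers and cellar below 0.05 N) or (linear speed of cruet above 0.6 m/s and contact force between the fingers and cruet below 0.05 N)).
It also fails if it takes over 128 s, if anything falls off the work surface, if the arm or the gripper's body presses on something with over 40 N, if the wrist force passes 120 N, or if a joint passes its speed limit or range.

## Robot

A 7-joint arm with a two-finger parallel gripper is mounted at the origin on the work surface. World frame = base frame: x ahead of the robot, y to its left, z up, the work surface at z = 0. Lengths are in m, angles in rad, forces in N, time in s.
With the tool pointing down it reaches from about 0.35 to 0.9 m from the base axis. Payload 8.1 kg.
Tool frame: the origin (TCP) lies on the centre line of the jaws, within the pads' length; the fingertips stand 19 mm ahead of it and the grasp point (between the pads) is the TCP (arm.tip_reach is the distance from the TCP to the fingertips, in m); z points along the fingers, y is the line along which they close (so a half turn about z gives the same grasp; the last joint's range is limited). The gripper opens to 92 mm and grips with 3 to 60 N. Pads are 19 mm wide; open, the fingers measure 130 mm over their backs; the gripper's body (75 mm by 190 mm) begins 47 mm behind the grasp point.
Start: joints at [-1.357, 0.434, 0.025, 1.573, -0.012, 1.134, -0.075], TCP at [0.195, 0.594, 0.246] pointing down, gripper open.
Joint ranges: [-2.62, 2.62], [-0.44, 2.09], [-1.27, 1.32], [0.08, 2.57], [-1.32, 4.46], [0.12, 2], [-2.74, 2.74]. Speed limits (rad/s): [2.22, 2.22, 3.01, 3.01, 3.14, 3.14, 3.14].

## Interface

Orientations are given as a rotation vector (axis times angle).
In Python, from cell import arm gives the robot as it stands.
- The arm moves only by the tool arm_command, never from a script. Its argument "targets" is a list that holds one entry, the list of rows, each a list of 6 numbers: the shift along the tool's x, y, z in m, then the turn, a rotation vector about the tool's x, y, z in rad. A call has 1 to 10 rows; each row shifts and turns the commanded pose from where the row before left it, along the tool's axes as they then stand; what a row does not reach is not made up. A row lasts 1/8 s, in which the tool goes at most 62.5 mm and 10.7 degrees, less where a joint would pass 70% of its speed; a pose out of reach is approached as far as the arm can. A call with a gripper value outside its range is refused whole. "jaw" is the finger opening in m, from 0 to 0.0918, set as the call begins (left out, the last holds). The fingers move at their own pace and stop on an object; "newtons" is the grip in N (left out, the last holds). Time passes only in rows, so rows that do not move let the fingers close. It gives the time, the measured TCP pose, the force, the opening and the grip force at its end, in the units of the state.
- arm.observe(): the state, without advancing time (a new reading comes with each control period).
- arm.get_image(name): name is "side" or "top"; returns a dict with "pixels" (480x640x3 uint8, red, green, blue), "z_map" (480x640 float32, m along the optical axis (not along the pixel's ray), 0 where there is no reading), "fx", "fy", "cx", "cy" (pixels), "xyz" and "rotation" of the camera in the world. Camera axes: x right, y down, z forward; pixel columns grow to the right and rows downward; lengths in m; the calibration is good to about 2 mm. A picture is of the moment at which its call begins.
- arm.sign_off(): hands the job in; it is judged then, once.
The state is a dict: "clock": time; "joints": joint angles; "dq": joint speeds; "joint_efforts": joint torques, N m; "position": TCP position; "ee_rot": TCP orientation; "force": force on the tool from outside, world axes, zero at the start; "ft_torque": the same for the moment, N m; "width": opening from 0.0 (shut) to 1.0 (fully open); "gripper_force": force on a finger pad.
Only numpy, scipy, OpenCV 4.12 (cv2) and the standard library are available. Lean on these libraries where they do the work, as an engineer would, in place of code of your own. Each camera call takes 0.05 s, during which the arm holds its last target. There are 200 camera calls.

## Working session

There is one attempt and no reset: what is moved stays moved. The work goes in short steps, Python scripts to look and compute and a tool call to move; the robot and the scene stay as the last step left them, time stands still between calls to the robot, and variables do not carry over. Pictures are saved under pics/ and viewed, at most 14 in all, crops included, and the job is handed in when it is done.

Besides the shell and the picture viewer there is one more tool, called after "Call:" by a JSON object that holds its "op" and its "data", one argument or row to a line. arm_command: Moves the arm, as the interface text tells. Its arguments: {"type":"object","properties":{"targets":{"type":"array","items":{"type":"array","items":{"type":"array","items":{"type":"number"}}}},"jaw":{"type":"number"},"newtons":{"type":"number"}},"required":["targets"]}

```bash
mkdir -p pics; cat > h.py <<'E'
import numpy as np, cv2
from cell import arm
def look(n,fn=None):
    d=arm.get_image(n)
    if fn: cv2.imwrite('pics/'+fn,d['pixels'][:,:,::-1])
    R=np.array(d['rotation'],float)
    if R.shape!=(3,3):
        R=cv2.Rodrigues(R)[0] if R.size==3 else R
    d['R']=R; d['t']=np.array(d['xyz'],float); return d
def ray(d,u,v,z):
    r=d['R']@np.array([(u-d['cx'])/d['fx'],(v-d['cy'])/d['fy'],1.]); return d['t']+r*(z-d['t'][2])/r[2]
def cloud(d):
    v,u=np.mgrid[0:480,0:640]; Z=d['z_map']
    P=np.stack([(u-d['cx'])/d['fx']*Z,(v-d['cy'])/d['fy']*Z,Z],-1)
    P=P@d['R'].T+d['t']; P[Z==0]=np.nan; return P
E
python3 - <<'E'
from h import *
s=arm.observe(); print(s['position'],s['ee_rot'],s['clock'])
for n in('top','side'):
    d=look(n,n+'0.png'); print(n,d['t'],d['R'].round(3).tolist(),d['fx'],(d['z_map']>0).mean())
E
```

```text
[0.19461339 0.59342906 0.24495247] [-4.95649162e-01 -3.10213502e+00  2.42844518e-03] 0.0
top [ 0.40834383 -0.013841    1.13479911] [[-0.027, -0.991, 0.134], [-0.999, 0.03, 0.02], [-0.023, -0.133, -0.991]] 619.4454146281206 0.9960026041666666
side [0.50649523 0.80425484 0.7471904 ] [[-0.999, -0.036, 0.028], [-0.045, 0.633, -0.773], [0.01, -0.774, -0.634]] 513.8631248899511 0.9961458333333333
```

View pics/top0.png

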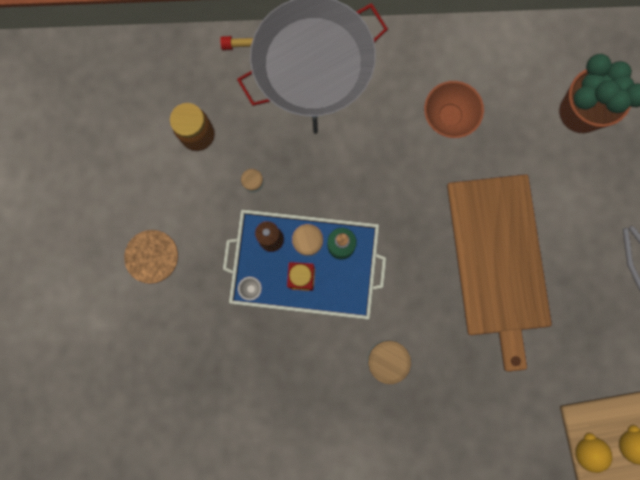

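View pics/side0.png

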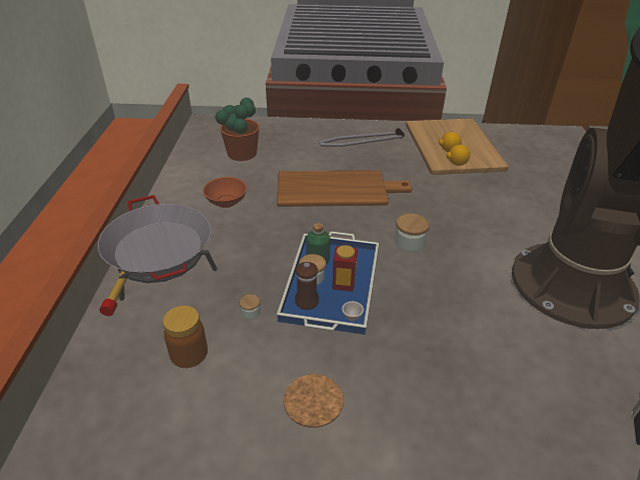

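Top view: three lidded glass cellars look alike: the small one at (252,180), one in the tray at (307,239), and the large one at (390,362). The middle-sized one in the tray is the target. The mill (269,236) is on its +y side, the cruet (342,241) on -y, and the tin (300,275) on -x. The coaster is at (151,256) and the board around (500,255).

```bash
cat >> h.py <<'E'
def comp(m,near):
    n,l,s,c=cv2.connectedComponentsWithStats(m.astype(np.uint8),connectivity=4)
    k=[i for i in range(1,n) if s[i,4]>25]
    i=min(k,key=lambda i:np.hypot(*(c[i]-near))); return l==i
def circ(m):
    c=max(cv2.findContours(m.astype(np.uint8),0,2)[0],key=cv2.contourArea)
    return cv2.minEnclosingCircle(c),cv2.minAreaRect(c)
E
python3 - <<'E'
from h import *
d=look('top'); P=cloud(d); Z=P[...,2]
I=d['pixels']; hsv=cv2.cvtColor(I,cv2.COLOR_RGB2HSV).astype(int); H,S,V=hsv[...,0],hsv[...,1],hsv[...,2]
for n,px,h0,h1,top in (('mill',(269,236),.092,.12,.1),('tin',(300,275),.075,.1,.09),('cruet',(342,241),.085,.115,.099),('cellar',(307,239),.043,.066,.053),('rame',(249,288),.02,.04,.03),('small',(252,180),.015,.09,.03),('large',(390,362),.04,.09,.06),('olives',(187,120),.08,.1,.095),('bowl',(454,109),.03,.05,.042)):
    w=np.zeros_like(Z,bool); w[px[1]-30:px[1]+30,px[0]-30:px[0]+30]=1
    m=comp(w&(Z>h0)&(Z<h1),px); q=P[m]; (c,r),rect=circ(m)
    zt=np.nanpercentile(q[:,2],90)
    print(n,m.sum(),'z90 %.3f'%zt,'c',np.round(c,1),'r',round(r,1),'med',np.nanmedian(q,0).round(4),'ray',ray(d,*c,zt).round(4),'dia',round(2*r/d['fx']*(1.13-zt),4),'ang',round(rect[2],1))
blue=(H>100)&(H<125)&(S>120)
print('Zfloor',np.nanmedian(Z[blue]),'table',np.nanmedian(Z[380:470,150:350]))
# tray outer: depth rim
white=(S<70)&(V>140)&(np.abs(Z-.024)<.012)
m=cv2.morphologyEx((blue|white).astype(np.uint8),2,np.ones((9,9))); m=comp(m>0,(300,265))
for nm,mm,z in(('tray',m,.022),):
    rect=circ(mm)[1]; b=cv2.boxPoints(rect); B=np.array([ray(d,*p,z) for p in b]); print(nm,rect,B.round(4).tolist(),B.mean(0).round(4),np.linalg.norm(B[0]-B[1]),np.linalg.norm(B[1]-B[2]))
wood=(Z>.01)&(Z<.024); w=np.zeros_like(wood); w[160:345,430:570]=1
mb=cv2.morphologyEx((wood&w).astype(np.uint8),2,np.ones((35,35)));print(mb.sum())
rect=circ(mb)[1]; B=np.array([ray(d,*p,.016) for p in cv2.boxPoints(rect)]);print('board',B.round(4).tolist(),B.mean(0))
cork=(np.hypot(*(np.mgrid[0:480,0:640]-np.array([256,151])[:,None,None]))<45)&(H<22)&(S>90)
cork=cv2.morphologyEx(cork.astype(np.uint8),3,np.ones((5,5)));(c,r),_=circ(cork); print('coaster',c,r,ray(d,*c,.006),2*r*1.13/d['fx'])
cv2.imwrite('pics/crop.png',cv2.resize(I[195:330,215:395,::-1],None,fx=4,fy=4))
E
```

```text
mill 439 z90 0.102 c [266.1 232.4] r 12.2 med [0.5531 0.0874 0.0973] ray [0.5528 0.0872 0.1023] dia 0.0404 ang 45.0
tin 674 z90 0.097 c [299.5 275. ] r 17.4 med [0.48   0.0322 0.0926] ray [0.4798 0.0327 0.0975] dia 0.0579 ang 3.8
cruet 161 z90 0.101 c [341.5 240. ] r 7.2 med [ 0.5365 -0.04    0.0987] ray [ 0.5363 -0.0394  0.1014] dia 0.0238 ang 45.0
cellar 746 z90 0.056 c [306.8 238.9] r 15.5 med [0.5461 0.0204 0.053 ] ray [0.5457 0.0203 0.0559] dia 0.0537 ang 90.0
rame 206 z90 0.033 c [248.9 287.8] r 11.6 med [0.4649 0.1297 0.0287] ray [0.464  0.1262 0.0326] dia 0.041 ang 90.0
small 399 z90 0.038 c [251.5 179.5] r 11.6 med [0.6597 0.1193 0.0351] ray [0.6594 0.1183 0.0381] dia 0.0409 ang 45.0
large 1464 z90 0.067 c [388.5 361.7] r 22.0 med [ 0.331  -0.1133  0.064 ] ray [ 0.3313 -0.1128  0.0668] dia 0.0754 ang 78.7
olives 933 z90 0.098 c [186.4 119.7] r 17.7 med [0.757  0.2236 0.0952] ray [0.7557 0.2234 0.0978] dia 0.059 ang 45.0
bowl 904 z90 0.044 c [453.3 108.5] r 29.9 med [ 0.7949 -0.2629  0.0402] ray [ 0.778  -0.2517  0.0442] dia 0.1048 ang 45.0
Zfloor 0.005726350633129429 table 0.0009109952043988567
tray ((304.165771484375, 264.17535400390625), (131.0130157470703, 85.94621276855469), 6.009005546569824) [[0.4434, 0.1537, 0.022], [0.5981, 0.1358, 0.022], [0.5657, -0.1005, 0.022], [0.4127, -0.0785, 0.022]] [0.505  0.0276 0.022 ] 0.15582712390893613 0.23850371765621303
0Traceback (most recent call last):
  File "<stdin>", line 18, in <module>
  File "h.py", line 21, in circ
    c=max(cv2.findContours(m.astype(np.uint8),0,2)[0],key=cv2.contourArea)
ValueError: max() iterable argument is empty
```

```bash
python3 - <<'E'
from h import *
d=look('top'); I=d['pixels']; hsv=cv2.cvtColor(I,cv2.COLOR_RGB2HSV).astype(int); H,S,V=hsv[...,0],hsv[...,1],hsv[...,2]
print(hsv[255,500],hsv[256,151],hsv[400,300])
m=np.zeros((480,640),bool); m[165:350,435:565]=1; m&=(H<22)&(S>80)
m=cv2.morphologyEx(m.astype(np.uint8),3,np.ones((5,5)));m=cv2.morphologyEx(m,2,np.ones((31,31)))
rect=circ(m)[1]; B=np.array([ray(d,*p,.016) for p in cv2.boxPoints(rect)]);print('board',B.round(4).tolist(),B.mean(0),[np.linalg.norm(B[i]-B[i+1]) for i in (0,1)])
m=(np.hypot(*(np.mgrid[0:480,0:640]-np.array([256,151])[:,None,None]))<45)&(H<22)&(S>60)
m=cv2.morphologyEx(m.astype(np.uint8),3,np.ones((5,5)));(c,r),_=circ(m); print('coaster',c,r,ray(d,*c,.006),2*r*1.13/d['fx'])
cv2.imwrite('pics/crop.png',cv2.resize(I[195:330,215:395,::-1],None,fx=4,fy=4))
s=look('side'); 
# project top-view estimates into side view for cross-check
for n,p in dict(mill=(.5528,.0872,.105),tin=(.4798,.0327,.095),cruet=(.5363,-.0394,.099),cellar=(.5457,.0203,.053),coaster=(*ray(d,*c,.006)[:2],.006)).items():
    q=s['R'].T@(np.array(p)-s['t']); print(n,(s['fx']*q[0]/q[2]+s['cx']).round(1),(s['fy']*q[1]/q[2]+s['cy']).round(1))
S_=s['pixels'];cv2.imwrite('pics/crops.png',cv2.resize(S_[215:335,270:390,::-1],None,fx=5,fy=5))
E
```

```text
[ 14 145 127] [ 15 127 141] [18 31 98]
board [[0.6471, -0.2367, 0.016], [0.6639, -0.3904, 0.016], [0.3793, -0.4079, 0.016], [0.3629, -0.2595, 0.016]] [ 0.51332491 -0.32362907  0.016     ] [np.float64(0.15454862885361048), np.float64(0.2851497547936828)]
coaster (150.65383911132812, 256.3461608886719) 27.938385009765625 [0.52818165 0.31026205 0.006     ] 0.10193109615635203
mill 308.1 264.4
tin 346.9 251.1
cruet 319.8 226.1
cellar 313.7 261.7
coaster 314.9 399.1
```

View pics/crop.png

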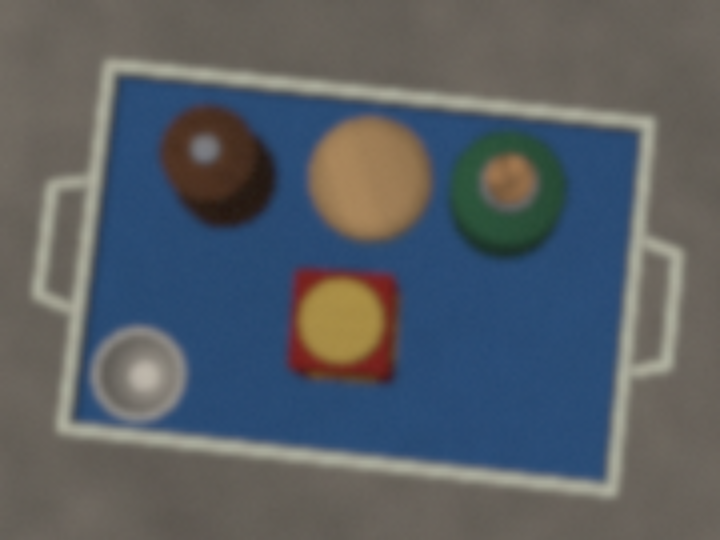

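View pics/crops.png

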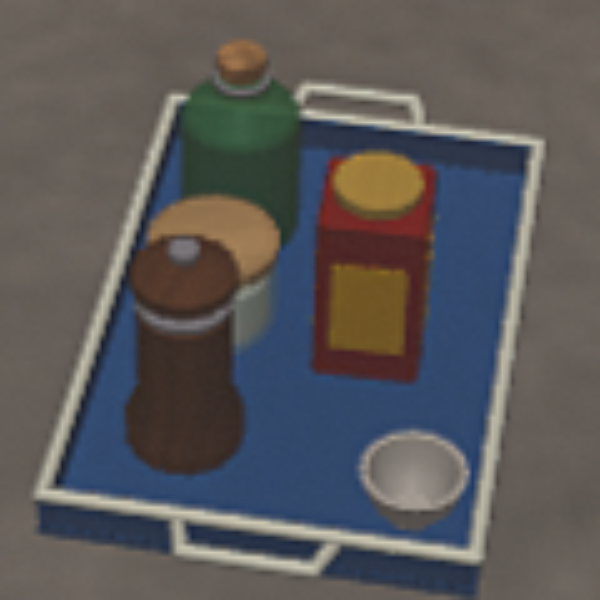

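The crops confirm it. The cellar in the tray is the middle-sized of the three (54 mm, against 41 and 75 mm), and both views agree to about 2 mm. First I'll turn the tool so its y lies along the tray's x.

Call:
{"op": "arm_command", "data": {
  "targets": [
    [[0,0,0,0,0,0.154],[0,0,0,0,0,0.154],[0,0,0,0,0,0.154],[0,0,0,0,0,0.154],[0,0,0,0,0,0.154],[0,0,0,0,0,0.154],[0,0,0,0,0,0.154],[0,0,0,0,0,0.154],[0,0,0,0,0,0.154],[0,0,0,0,0,0]]
  ],
  "jaw": 0.0918,
  "newtons": 20
}}

```text
clock: 1.5
position: [0.1945, 0.5939, 0.2456]
ee_rot: [2.362, 2.071, -0.0]
force: [-1.1, -0.1, -0.6]
width: 1.001
gripper_force: 0.0
```

```bash
cat >> h.py <<'E'
# tray axes and targets (world xy)
yw=np.deg2rad(-7.6); TX=np.array([np.cos(yw),np.sin(yw)]); TY=np.array([-TX[1],TX[0]])
bw=np.deg2rad(4.0); BX=np.array([np.cos(bw),np.sin(bw)]); BC=np.array([.5133,-.3236])
T=dict(mill=(.5528,.0872),tin=(.4798,.0327),cruet=(.5363,-.0394),cellar=(.5457,.0203),coaster=(.5282,.3103),
 bmill=tuple(BC-.09*BX),btin=tuple(BC),bcruet=tuple(BC+.09*BX))
def need(frm,to,z=None):
    "tool-frame shift from measured pose (frm None) or named point"
    s=arm.observe(); R=cv2.Rodrigues(np.array(s['ee_rot'],float))[0]
    p=np.array(s['position']); a=p.copy()
    b=np.array([*T[to],p[2] if z is None else z]); return (R.T@(b-a)).round(4),R
def st():
    s=arm.observe(); R=cv2.Rodrigues(np.array(s['ee_rot'],float))[0]
    print('t',round(s['clock'],2),'p',np.round(s['position'],4),'yaz',np.rad2deg(np.arctan2(R[1,1],R[0,1])).round(2),'tilt',np.rad2deg(np.arccos(-R[2,2])).round(2),'w',round(s['width'],3),'gf',np.round(s['gripper_force'],1),'q',np.round(s['joints'],2),'F',np.round(s['force'],1))
E
python3 -c "
from h import *
st(); print(need(None,'mill'))"
```

```text
t 1.5 p [0.1945 0.5939 0.2456] yaz -7.5 tilt 0.02 w 1.001 gf 0.0 q [-1.57  0.44  0.34  1.59 -0.16  1.13 -1.33] F [-1.1 -0.1 -0.6]
(array([-4.556e-01,  4.214e-01,  2.000e-04]), array([[ 1.30556118e-01,  9.91440910e-01,  1.50317239e-04],
       [ 9.91440867e-01, -1.30556059e-01, -3.49149258e-04],
       [-3.26536032e-04,  1.94614225e-04, -9.99999928e-01]]))
```

Call:
{"op": "arm_command", "data": {
  "targets": [
    [[-0.035,0.032,0,0,0,0],[-0.035,0.032,0,0,0,0],[-0.035,0.032,0,0,0,0],[-0.035,0.032,0,0,0,0],[-0.035,0.032,0,0,0,0],[-0.035,0.032,0,0,0,0],[-0.035,0.032,0,0,0,0],[-0.035,0.032,0,0,0,0],[-0.035,0.032,0,0,0,0],[-0.035,0.032,0,0,0,0]]
  ]
}}

```text
clock: 2.75
position: [0.4666, 0.2035, 0.2459]
ee_rot: [2.358, 2.075, 0.001]
force: [1.1, 1.2, -1.2]
width: 1.0
gripper_force: 0.0
```

Call:
{"op": "arm_command", "data": {
  "targets": [
    [[-0.035,0.033,0.01,0,0,0],[-0.035,0.033,0.01,0,0,0],[-0.025,0.025,0.015,0,0,0],[-0.011,0.01,0.02,0,0,0],[0,0,0.02,0,0,0],[0,0,0,0,0,0]]
  ]
}}

```text
clock: 3.5
position: [0.5511, 0.0861, 0.1695]
ee_rot: [-2.359, -2.072, 0.004]
force: [0.0, 0.5, -0.4]
width: 1.0
gripper_force: 0.0
```

```bash
python3 -c "
from h import *
st(); print(need(None,'mill',.062)[0]); d=look('top','t1.png'); cv2.imwrite('pics/t1c.png',cv2.resize(d['pixels'][160:340,200:440,::-1],None,fx=3,fy=3))"
```

```text
t 3.5 p [0.5511 0.0861 0.1695] yaz -7.41 tilt 0.17 w 1.0 gf 0.0 q [-0.64  0.43  0.53  1.86 -0.27  0.92 -0.11] F [ 0.   0.5 -0.4]
[0.0014 0.0019 0.1075]
```

View pics/t1c.png

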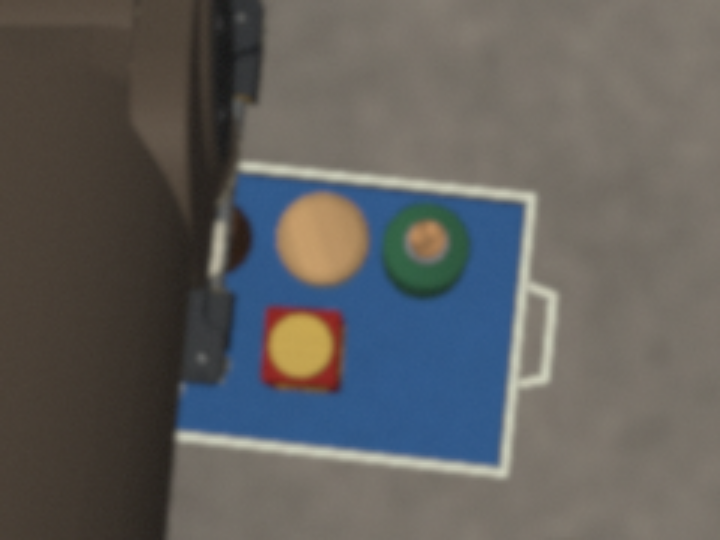

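The gripper is over the mill (edge visible at crop (235,240)). Its fingers lie along the tray's x and are clear of the cellar. Descend and grip.

Call:
{"op": "arm_command", "data": {
  "targets": [
    [[0.0014,0.0019,0.0225,0,0,0],[0,0,0.025,0,0,0],[0,0,0.025,0,0,0],[0,0,0.02,0,0,0],[0,0,0.015,0,0,0],[0,0,0,0,0,0],[0,0,0,0,0,0]]
  ]
}}

```text
clock: 4.42
position: [0.5547, 0.0877, 0.0641]
ee_rot: [2.362, 2.07, 0.002]
force: [0.4, -0.2, 0.2]
width: 1.003
gripper_force: 0.0
```

Call:
{"op": "arm_command", "data": {
  "targets": [
    [[0,0,0,0,0,0],[0,0,0,0,0,0],[0,0,0,0,0,0],[0,0,0,0,0,0],[0,0,0,0,0,0],[0,0,0,0,0,0]]
  ],
  "jaw": 0.03,
  "newtons": 20
}}

```text
clock: 5.18
position: [0.5542, 0.0876, 0.0633]
ee_rot: [2.363, 2.07, 0.0]
force: [0.6, 0.1, -0.1]
width: 0.435
gripper_force: 20.0
```

```bash
python3 -c "
from h import *
st(); print(need(None,'mill')[0],need(None,'bmill')[0])"
```

```text
t 5.17 p [0.5542 0.0876 0.0633] yaz -7.56 tilt 0.02 w 0.435 gf 20.0 q [-0.57  0.58  0.45  1.94 -0.38  0.7  -0.02] F [ 0.6  0.1 -0.1]
[-0.0006 -0.0014 -0.    ] [-4.311e-01 -7.460e-02 -1.000e-04]
```

Call:
{"op": "arm_command", "data": {
  "targets": [
    [[0,0,-0.015,0,0,0],[0,0,-0.03,0,0,0],[0,0,-0.03,0,0,0],[0,0,-0.03,0,0,0],[-0.02,-0.004,-0.015,0,0,0],[-0.04,-0.007,0,0,0,0],[-0.045,-0.008,0,0,0,0],[-0.045,-0.008,0,0,0,0],[-0.045,-0.008,0,0,0,0],[-0.045,-0.008,0,0,0,0]]
  ]
}}

```text
clock: 6.42
position: [0.4778, -0.147, 0.1832]
ee_rot: [-2.364, -2.068, 0.001]
force: [0.8, -0.2, -2.1]
width: 0.436
gripper_force: 20.0
```

Call:
{"op": "arm_command", "data": {
  "targets": [
    [[-0.045,-0.008,0,0,0,0],[-0.045,-0.008,0,0,0,0],[-0.045,-0.008,0,0,0,0],[-0.035,-0.006,0.01,0,0,0],[-0.021,-0.0046,0.02,0,0,0],[0,0,0.025,0,0,0],[0,0,0.025,0,0,0],[0,0,0.01,0,0,0],[0,0,0,0,0,0],[0,0,0,0,0,0]]
  ]
}}

```text
clock: 7.68
position: [0.4206, -0.3299, 0.0941]
ee_rot: [2.363, 2.069, 0.001]
force: [0.9, -0.1, -1.9]
width: 0.434
gripper_force: 20.0
```

```bash
python3 -c "
from h import *
st(); print(need(None,'bmill',.0752)[0])"
```

```text
t 7.67 p [ 0.4206 -0.3299  0.0941] yaz -7.58 tilt 0.07 w 0.434 gf 20.0 q [ 0.17  0.51  0.55  1.99 -0.39  0.74  0.83] F [ 0.9 -0.1 -1.9]
[0.0004 0.0029 0.0189]
```

Call:
{"op": "arm_command", "data": {
  "targets": [
    [[0,0.0025,0.009,0,0,0],[0,0,0.006,0,0,0],[0,0,0.004,0,0,0],[0,0,0,0,0,0],[0,0,0,0,0,0]]
  ]
}}

```text
clock: 8.3
position: [0.4229, -0.3298, 0.0742]
ee_rot: [2.363, 2.07, 0.0]
force: [1.7, 0.7, -1.6]
width: 0.434
gripper_force: 20.0
```

Call:
{"op": "arm_command", "data": {
  "targets": [
    [[0,0,0,0,0,0],[0,0,0,0,0,0],[0,0,0,0,0,0],[0,0,0,0,0,0]]
  ],
  "jaw": 0.066
}}

```text
clock: 8.8
position: [0.4228, -0.3298, 0.0742]
ee_rot: [-2.363, -2.07, -0.0]
force: [-0.2, 0.0, -0.0]
width: 0.721
gripper_force: 0.0
```

Call:
{"op": "arm_command", "data": {
  "targets": [
    [[0,0,-0.015,0,0,0],[0,0,-0.025,0,0,0],[0,0,-0.03,0,0,0],[0,0,-0.02,0,0,0],[0,0,0,0,0,0]]
  ]
}}

```text
clock: 9.43
position: [0.4237, -0.3305, 0.1663]
ee_rot: [2.361, 2.068, 0.002]
force: [-0.2, 0.2, -1.0]
width: 0.721
gripper_force: 0.0
```

```bash
python3 -c "
from h import *
st(); print(need(None,'cruet',.056)[0])"
```

```text
t 9.43 p [ 0.4237 -0.3305  0.1663] yaz -7.57 tilt 0.21 w 0.721 gf 0.0 q [ 0.1   0.42  0.62  1.93 -0.31  0.89  0.75] F [-0.2  0.2 -1. ]
[0.3035 0.0729 0.1102]
```

Call:
{"op": "arm_command", "data": {
  "targets": [
    [[0.025,0.006,0,0,0,0],[0.045,0.011,0,0,0,0],[0.05,0.012,0,0,0,0],[0.05,0.012,0,0,0,0],[0.05,0.012,0,0,0,0],[0.045,0.011,0,0,0,0],[0.025,0.006,0,0,0,0],[0.0135,0.0029,0,0,0,0],[0,0,0,0,0,0],[0,0,0,0,0,0]]
  ],
  "jaw": 0.0918
}}

```text
clock: 10.68
position: [0.5346, -0.0401, 0.1642]
ee_rot: [2.365, 2.068, -0.001]
force: [-0.5, 0.1, -0.5]
width: 1.002
gripper_force: 0.0
```

```bash
python3 -c "
from h import *
st(); print(need(None,'cruet',.057)[0]); d=look('side','s2.png'); cv2.imwrite('pics/s2c.png',cv2.resize(d['pixels'][140:340,250:500,::-1],None,fx=3,fy=3))"
```

```text
t 10.68 p [ 0.5346 -0.0401  0.1642] yaz -7.68 tilt 0.04 w 1.002 gf 0.0 q [-0.46  0.41  0.59  1.93 -0.29  0.89  0.14] F [-0.5  0.1 -0.5]
[0.001  0.0016 0.1072]
```

View pics/s2c.png

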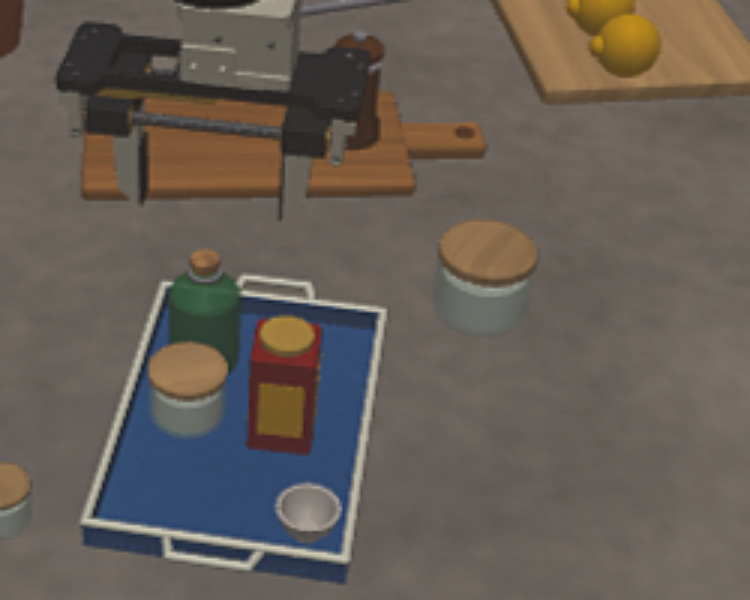

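The mill stands on the board (crop (363,90)), and the cruet at (205,310) is below the open fingers. Descend and grip.

Call:
{"op": "arm_command", "data": {
  "targets": [
    [[0.001,0.0016,0.0222,0,0,0],[0,0,0.025,0,0,0],[0,0,0.025,0,0,0],[0,0,0.02,0,0,0],[0,0,0.015,0,0,0],[0,0,0,0,0,0],[0,0,0,0,0,0]]
  ]
}}

```text
clock: 11.6
position: [0.5372, -0.0381, 0.0576]
ee_rot: [2.363, 2.069, 0.001]
force: [-0.5, -0.2, 0.1]
width: 1.001
gripper_force: 0.0
```

Call:
{"op": "arm_command", "data": {
  "targets": [
    [[0,0,0,0,0,0],[0,0,0,0,0,0],[0,0,0,0,0,0],[0,0,0,0,0,0],[0,0,0,0,0,0]]
  ],
  "jaw": 0.042,
  "newtons": 25
}}

```text
clock: 12.22
position: [0.5375, -0.0378, 0.0573]
ee_rot: [2.362, 2.069, 0.001]
force: [0.8, 0.5, 1.6]
width: 0.564
gripper_force: 25.0
```

```bash
python3 -c "
from h import *
st(); print(need(None,'cruet',.056)[0],need(None,'bcruet')[0])"
```

```text
t 12.22 p [ 0.5375 -0.0378  0.0573] yaz -7.57 tilt 0.07 w 0.564 gf 25.0 q [-0.37  0.57  0.48  2.01 -0.42  0.66  0.25] F [0.8 0.5 1.6]
[-0.0017 -0.001   0.0013] [-2.684e-01  1.018e-01  1.000e-04]
```

Call:
{"op": "arm_command", "data": {
  "targets": [
    [[0,0,-0.01,0,0,0],[0,0,-0.025,0,0,0],[0,0,-0.025,0,0,0],[-0.02,0.0076,-0.02,0,0,0],[-0.04,0.0152,0,0,0,0],[-0.045,0.0171,0,0,0,0],[-0.045,0.0171,0,0,0,0],[-0.045,0.0171,0,0,0,0],[-0.04,0.0152,0,0,0,0],[-0.02,0.0076,0,0,0,0]]
  ]
}}

```text
clock: 13.48
position: [0.5983, -0.3063, 0.1372]
ee_rot: [2.366, 2.067, -0.003]
force: [1.0, 0.4, -3.3]
width: 0.561
gripper_force: 25.0
```

Call:
{"op": "arm_command", "data": {
  "targets": [
    [[-0.0134,0.0049,0.01,0,0,0],[0,0,0.02,0,0,0],[0,0,0.015,0,0,0],[0,0,0.01,0,0,0],[0,0,0,0,0,0],[0,0,0,0,0,0]]
  ]
}}

```text
clock: 14.22
position: [0.6027, -0.3172, 0.0825]
ee_rot: [2.362, 2.07, 0.0]
force: [0.1, 0.4, -3.1]
width: 0.561
gripper_force: 25.0
```

```bash
python3 -c "
from h import *
st(); print(need(None,'bcruet',.0683)[0])"
```

```text
t 14.22 p [ 0.6027 -0.3172  0.0825] yaz -7.55 tilt 0.04 w 0.561 gf 25.0 q [ 0.09  0.72  0.51  1.62 -0.42  0.91  0.63] F [ 0.1  0.4 -3.1]
[-0.0001  0.0004  0.0142]
```

Call:
{"op": "arm_command", "data": {
  "targets": [
    [[0,0,0.006,0,0,0],[0,0,0.004,0,0,0],[0,0,0.003,0,0,0],[0,0,0.001,0,0,0],[0,0,0,0,0,0],[0,0,0,0,0,0]]
  ]
}}

```text
clock: 14.98
position: [0.6023, -0.3172, 0.0683]
ee_rot: [-2.363, -2.07, -0.0]
force: [-2.0, 1.6, 4.1]
width: 0.561
gripper_force: 25.0
```

Call:
{"op": "arm_command", "data": {
  "targets": [
    [[0,0,0,0,0,0],[0,0,0,0,0,0],[0,0,0,0,0,0],[0,0,0,0,0,0]]
  ],
  "jaw": 0.074
}}

```text
clock: 15.48
position: [0.6025, -0.3173, 0.068]
ee_rot: [2.363, 2.07, 0.0]
force: [-0.4, -0.8, -0.5]
width: 0.801
gripper_force: 0.0
```

Call:
{"op": "arm_command", "data": {
  "targets": [
    [[0,0,-0.015,0,0,0],[0,0,-0.025,0,0,0],[0,0,-0.03,0,0,0],[0,0,-0.03,0,0,0],[0,0,0,0,0,0]]
  ]
}}

```text
clock: 16.1
position: [0.6037, -0.3185, 0.1719]
ee_rot: [2.359, 2.066, 0.003]
force: [-0.4, -0.4, 0.2]
width: 0.807
gripper_force: 0.0
```

Call:
{"op": "arm_command", "data": {
  "targets": [
    [[0,0,0,0,0,-0.157],[0,0,0,0,0,-0.157],[0,0,0,0,0,-0.157],[0,0,0,0,0,-0.157],[0,0,0,0,0,-0.157],[0,0,0,0,0,-0.157],[0,0,0,0,0,-0.157],[0,0,0,0,0,-0.157],[0,0,0,0,0,-0.157],[0,0,0,0,0,-0.157]]
  ],
  "jaw": 0.0918
}}

```text
clock: 17.35
position: [0.602, -0.3172, 0.1678]
ee_rot: [-0.201, -3.134, -0.0]
force: [0.5, -0.5, 0.7]
width: 0.998
gripper_force: 0.0
```

```bash
python3 -c "
from h import *
st(); print(need(None,'tin')[0])"
```

```text
t 17.35 p [ 0.602  -0.3172  0.1678] yaz 82.67 tilt 0.04 w 0.998 gf 0.0 q [ 0.31  0.59  0.15  1.52 -0.09  1.04  1.93] F [ 0.5 -0.5  0.7]
[1.658e-01 3.314e-01 1.000e-04]
```

Call:
{"op": "arm_command", "data": {
  "targets": [
    [[0.01,0.02,0,0,0,0],[0.02,0.04,0,0,0,0],[0.022,0.044,0,0,0,0],[0.022,0.044,0,0,0,0],[0.022,0.044,0,0,0,0],[0.022,0.044,0,0,0,0],[0.02,0.04,0,0,0,0],[0.017,0.034,0,0,0,0],[0.0108,0.0214,0,0,0,0],[0,0,0,0,0,0]]
  ]
}}

```text
clock: 18.6
position: [0.4813, 0.035, 0.1681]
ee_rot: [-0.203, -3.135, -0.001]
force: [0.4, -0.3, -0.9]
width: 0.996
gripper_force: 0.0
```

```bash
python3 -c "
from h import *
st(); print(need(None,'tin',.061)[0]); d=look('side','s3.png'); cv2.imwrite('pics/s3c.png',cv2.resize(d['pixels'][140:340,250:500,::-1],None,fx=3,fy=3))"
```

```text
t 18.6 p [0.4813 0.035  0.1681] yaz 82.59 tilt 0.04 w 0.996 gf 0.0 q [-0.24  0.29  0.07  2.01 -0.03  0.84  1.29] F [ 0.4 -0.3 -0.9]
[ 0.0011 -0.0025  0.1071]
```

View pics/s3c.png

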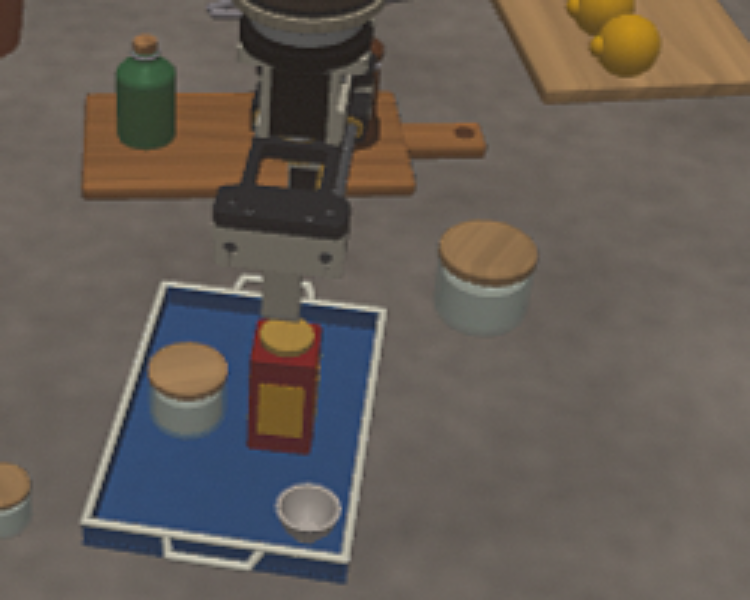

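The cruet (145,95) and the mill (370,95) both stand on the board. The fingers straddle the tin (285,385) along the tray's y.

Call:
{"op": "arm_command", "data": {
  "targets": [
    [[0.001,-0.0025,0.022,0,0,0],[0,0,0.025,0,0,0],[0,0,0.025,0,0,0],[0,0,0.02,0,0,0],[0,0,0.015,0,0,0],[0,0,0,0,0,0],[0,0,0,0,0,0]]
  ]
}}

```text
clock: 19.52
position: [0.4811, 0.0306, 0.0615]
ee_rot: [0.209, 3.134, 0.0]
force: [-0.3, 0.3, 1.2]
width: 1.001
gripper_force: 0.0
```

Call:
{"op": "arm_command", "data": {
  "targets": [
    [[0,0,0,0,0,0],[0,0,0,0,0,0],[0,0,0,0,0,0],[0,0,0,0,0,0],[0,0,0,0,0,0],[0,0,0,0,0,0]]
  ],
  "jaw": 0.036,
  "newtons": 15
}}

```text
clock: 20.27
position: [0.4806, 0.0309, 0.061]
ee_rot: [-0.209, -3.135, -0.0]
force: [-0.4, 1.1, 0.2]
width: 0.484
gripper_force: 14.8
```

```bash
python3 -c "
from h import *
st(); print(need(None,'tin',.061)[0],need(None,'btin')[0])"
```

```text
t 20.27 p [0.4806 0.0309 0.061 ] yaz 82.38 tilt 0.0 w 0.484 gf 14.8 q [-0.21  0.46  0.05  2.11 -0.04  0.57  1.31] F [-0.4  1.1  0.2]
[0.0011 0.0017 0.    ] [-0.0794 -0.3471 -0.    ]
```

Call:
{"op": "arm_command", "data": {
  "targets": [
    [[0,0,-0.015,0,0,0],[0,0,-0.025,0,0,0],[-0.003,-0.013,-0.025,0,0,0],[-0.0065,-0.0285,-0.015,0,0,0],[-0.01,-0.0435,0,0,0,0],[-0.01,-0.0435,0,0,0,0],[-0.01,-0.0435,0,0,0,0],[-0.01,-0.0435,0,0,0,0],[-0.01,-0.0435,0,0,0,0],[-0.009,-0.0392,0,0,0,0]]
  ]
}}

```text
clock: 21.52
position: [0.5088, -0.2755, 0.142]
ee_rot: [0.209, 3.134, -0.0]
force: [0.5, -0.1, -2.1]
width: 0.486
gripper_force: 14.8
```

Call:
{"op": "arm_command", "data": {
  "targets": [
    [[-0.007,-0.03,0,0,0,0],[-0.0039,-0.0189,0.01,0,0,0],[0,0,0.02,0,0,0],[0,0,0.015,0,0,0],[0,0,0.01,0,0,0],[0,0,0,0,0,0],[0,0,0,0,0,0]]
  ]
}}

```text
clock: 22.4
position: [0.5138, -0.3236, 0.0865]
ee_rot: [0.208, 3.134, -0.0]
force: [0.9, -0.2, -2.1]
width: 0.483
gripper_force: 14.8
```

```bash
python3 -c "
from h import *
st(); print(need(None,'btin',.0722)[0])"
```

```text
t 22.4 p [ 0.5138 -0.3236  0.0865] yaz 82.41 tilt 0.04 w 0.483 gf 14.8 q [ 0.38  0.57  0.13  1.79 -0.1   0.78  2.  ] F [ 0.9 -0.2 -2.1]
[ 0.0005 -0.      0.0143]
```

Call:
{"op": "arm_command", "data": {
  "targets": [
    [[0,0,0.006,0,0,0],[0,0,0.004,0,0,0],[0,0,0.003,0,0,0],[0,0,0.0015,0,0,0],[0,0,0,0,0,0],[0,0,0,0,0,0]]
  ]
}}

```text
clock: 23.15
position: [0.5133, -0.3236, 0.072]
ee_rot: [0.209, 3.135, 0.0]
force: [-2.2, 1.5, 4.9]
width: 0.48
gripper_force: 14.8
```

Call:
{"op": "arm_command", "data": {
  "targets": [
    [[0,0,0,0,0,0],[0,0,0,0,0,0],[0,0,0,0,0,0],[0,0,0,0,0,0]]
  ],
  "jaw": 0.08
}}

```text
clock: 23.65
position: [0.5133, -0.3237, 0.0715]
ee_rot: [-0.209, -3.135, 0.0]
force: [-0.6, 0.0, -0.8]
width: 0.85
gripper_force: 0.0
```

Call:
{"op": "arm_command", "data": {
  "targets": [
    [[0,0,-0.015,0,0,0],[0,0,-0.025,0,0,0],[0,0,-0.03,0,0,0],[0,0,-0.02,0,0,0],[0,0,0,0,0,0]]
  ],
  "jaw": 0.0918
}}

```text
clock: 24.28
position: [0.5144, -0.3243, 0.164]
ee_rot: [0.208, 3.131, -0.002]
force: [0.3, 0.4, 0.2]
width: 1.002
gripper_force: 0.0
```

```bash
python3 -c "
from h import *
st(); print(need(None,'cellar')[0])"
```

```text
t 24.27 p [ 0.5144 -0.3243  0.164 ] yaz 82.38 tilt 0.24 w 1.002 gf 0.0 q [ 0.37  0.48  0.15  1.73 -0.09  0.94  1.99] F [0.3 0.4 0.2]
[ 0.0147  0.3458 -0.0005]
```

Call:
{"op": "arm_command", "data": {
  "targets": [
    [[0.001,0.02,0,0,0,0],[0.002,0.04,0,0,0,0],[0.002,0.048,0,0,0,0],[0.002,0.048,0,0,0,0],[0.002,0.048,0,0,0,0],[0.002,0.048,0,0,0,0],[0.002,0.044,0,0,0,0],[0.001,0.03,0,0,0,0],[0.0007,0.0198,0,0,0,0],[0,0,0,0,0,0]]
  ]
}}

```text
clock: 25.52
position: [0.5435, 0.024, 0.1606]
ee_rot: [-0.202, -3.133, -0.001]
force: [0.6, -1.2, -0.9]
width: 1.006
gripper_force: 0.0
```

```bash
python3 -c "
from h import *
st(); print(need(None,'cellar',.032)[0]); d=look('side','s4.png'); cv2.imwrite('pics/s4c.png',cv2.resize(d['pixels'][140:340,250:500,::-1],None,fx=3,fy=3))"
```

```text
t 25.52 p [0.5435 0.024  0.1606] yaz 82.64 tilt 0.12 w 1.006 gf 0.0 q [-0.2   0.39  0.08  1.88 -0.04  0.87  1.34] F [ 0.6 -1.2 -0.9]
[-0.003  -0.0035  0.1286]
```

View pics/s4c.png

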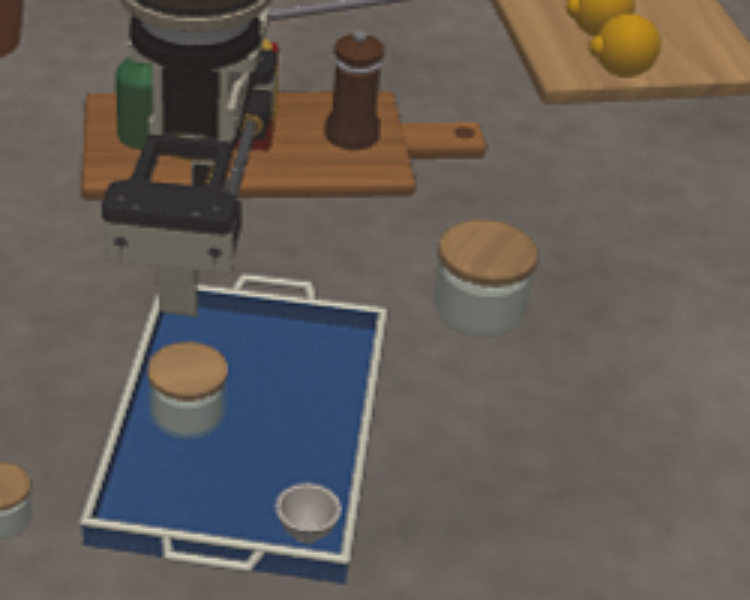

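All three stand on the board: mill (357,90), tin behind the wrist (265,100), cruet (135,100). The cellar (188,390) is alone and within the fingers. Descend.

Call:
{"op": "arm_command", "data": {
  "targets": [
    [[-0.002,-0.003,0.0236,0,0,0],[0,0,0.03,0,0,0],[0,0,0.03,0,0,0],[0,0,0.02,0,0,0],[0,0,0.015,0,0,0],[0,0,0.01,0,0,0],[0,0,0,0,0,0],[0,0,0,0,0,0]]
  ]
}}

```text
clock: 26.58
position: [0.5466, 0.0178, 0.0335]
ee_rot: [0.209, 3.134, 0.0]
force: [0.3, -0.0, 0.3]
width: 0.996
gripper_force: 0.0
```

Call:
{"op": "arm_command", "data": {
  "targets": [
    [[0,0,0,0,0,0],[0,0,0,0,0,0],[0,0,0,0,0,0],[0,0,0,0,0,0],[0,0,0,0,0,0]]
  ],
  "jaw": 0.045,
  "newtons": 25
}}

```text
clock: 27.2
position: [0.5463, 0.0179, 0.033]
ee_rot: [0.208, 3.135, 0.0]
force: [-0.6, 0.5, 1.3]
width: 0.583
gripper_force: 25.0
```

```bash
python3 -c "
from h import *
st(); print(need(None,'cellar',.032)[0],need(None,'coaster')[0])"
```

```text
t 27.2 p [0.5463 0.0179 0.033 ] yaz 82.39 tilt 0.01 w 0.583 gf 25.0 q [-0.17  0.58  0.06  1.97 -0.06  0.59  1.36] F [-0.6  0.5  1.3]
[0.0009 0.0023 0.001 ] [0.0566 0.2874 0.    ]
```

Call:
{"op": "arm_command", "data": {
  "targets": [
    [[0,0,-0.01,0,0,0],[0,0,-0.02,0,0,0],[0,0,-0.02,0,0,0],[0.003,0.015,-0.02,0,0,0],[0.007,0.035,0,0,0,0],[0.008,0.042,0,0,0,0],[0.008,0.042,0,0,0,0],[0.008,0.042,0,0,0,0],[0.008,0.042,0,0,0,0],[0.007,0.035,0,0,0,0]]
  ]
}}

```text
clock: 28.45
position: [0.5306, 0.2769, 0.1033]
ee_rot: [-0.207, -3.135, -0.0]
force: [-0.4, -1.0, -1.2]
width: 0.586
gripper_force: 25.0
```

Call:
{"op": "arm_command", "data": {
  "targets": [
    [[0.0045,0.024,0,0,0,0],[0.0022,0.0104,0.01,0,0,0],[0,0,0.02,0,0,0],[0,0,0.015,0,0,0],[0,0,0.01,0,0,0],[0,0,0,0,0,0],[0,0,0,0,0,0]]
  ]
}}

```text
clock: 29.32
position: [0.5295, 0.31, 0.0484]
ee_rot: [0.209, 3.134, 0.001]
force: [0.5, -0.4, -2.7]
width: 0.582
gripper_force: 25.0
```

```bash
python3 -c "
from h import *
st(); print(need(None,'coaster',.034)[0])
d=look('side','s5.png'); cv2.imwrite('pics/s5c.png',cv2.resize(d['pixels'][280:460,210:450,::-1],None,fx=3,fy=3))"
```

```text
t 29.32 p [0.5295 0.31   0.0484] yaz 82.37 tilt 0.04 w 0.582 gf 25.0 q [-0.65  0.63  0.06  1.79 -0.05  0.72  0.87] F [ 0.5 -0.4 -2.7]
[0.0013 0.0001 0.0144]
```

View pics/s5c.png

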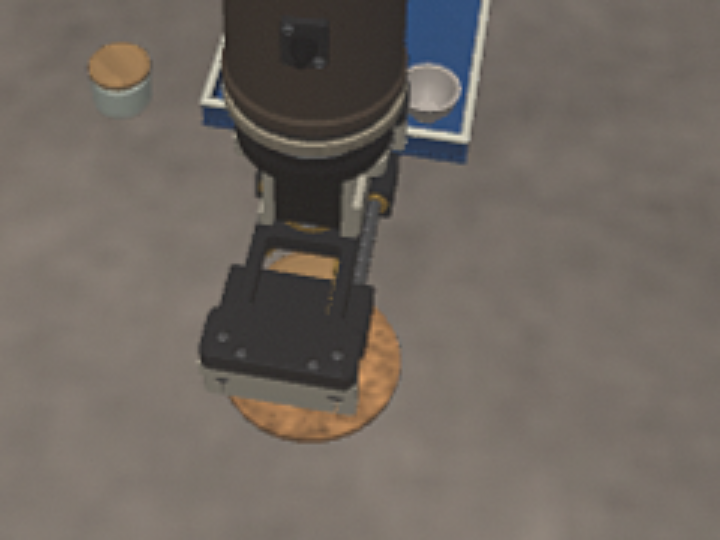

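The cellar hangs over the coaster (crop about (310,370)), and the ramekin (432,90) hasn't moved. Lower gently and release.

Call:
{"op": "arm_command", "data": {
  "targets": [
    [[0.001,0,0.006,0,0,0],[0,0,0.004,0,0,0],[0,0,0.003,0,0,0],[0,0,0.0012,0,0,0],[0,0,0,0,0,0],[0,0,0,0,0,0]]
  ]
}}

```text
clock: 30.12
position: [0.5279, 0.3101, 0.034]
ee_rot: [-0.209, -3.134, 0.0]
force: [-3.4, -1.2, 5.2]
width: 0.585
gripper_force: 25.0
```

Call:
{"op": "arm_command", "data": {
  "targets": [
    [[0,0,0,0,0,0],[0,0,0,0,0,0],[0,0,0,0,0,0],[0,0,0,0,0,0]]
  ],
  "jaw": 0.085
}}

```text
clock: 30.62
position: [0.5281, 0.3102, 0.0337]
ee_rot: [0.208, 3.135, 0.0]
force: [0.3, 0.2, -0.4]
width: 0.913
gripper_force: 0.0
```

Call:
{"op": "arm_command", "data": {
  "targets": [
    [[0,0,-0.015,0,0,0],[0,0,-0.025,0,0,0],[0,0,-0.03,0,0,0],[0,0,-0.03,0,0,0],[0,0,-0.03,0,0,0],[0,0,0,0,0,0]]
  ],
  "jaw": 0.0918
}}

```text
clock: 31.38
position: [0.5296, 0.311, 0.1674]
ee_rot: [0.209, 3.13, 0.006]
force: [-0.0, -0.4, -0.8]
width: 1.003
gripper_force: 0.0
```

```bash
python3 -c "
from h import *
st(); print(need(None,'btin')[0])"
```

```text
t 31.38 p [0.5296 0.311  0.1674] yaz 82.38 tilt 0.33 w 1.003 gf 0.0 q [-0.67  0.48  0.07  1.7  -0.04  0.95  0.86] F [-0.  -0.4 -0.8]
[-0.0681 -0.6312 -0.0022]
```

Move to above the tin on the board.

Call:
{"op": "arm_command", "data": {
  "targets": [
    [[-0.003,-0.03,0,0,0,0],[-0.005,-0.045,0,0,0,0],[-0.005,-0.05,0,0,0,0],[-0.005,-0.05,0,0,0,0],[-0.005,-0.05,0,0,0,0],[-0.006,-0.05,0,0,0,0],[-0.006,-0.05,0,0,0,0],[-0.006,-0.05,0,0,0,0],[-0.006,-0.05,0,0,0,0],[-0.006,-0.05,0,0,0,0]]
  ]
}}

```text
clock: 32.62
position: [0.5172, -0.1692, 0.1638]
ee_rot: [-0.208, -3.135, -0.0]
force: [0.3, -0.1, 0.0]
width: 1.002
gripper_force: 0.0
```

Call:
{"op": "arm_command", "data": {
  "targets": [
    [[-0.006,-0.05,0,0,0,0],[-0.005,-0.045,0,0,0,0],[-0.003,-0.035,0,0,0,0],[-0.001,-0.0262,0,0,0,0],[0,0,0,0,0,0],[0,0,0,0,0,0]]
  ]
}}

```text
clock: 33.38
position: [0.5118, -0.3235, 0.1635]
ee_rot: [-0.208, -3.134, -0.002]
force: [0.2, 0.3, 1.1]
width: 0.999
gripper_force: 0.0
```

```bash
python3 - <<'E'
from h import *
st(); print(need(None,'btin',.072)[0])
d=look('top','t6.png'); P=cloud(d);Z=P[...,2]
px=(151,256);w=np.zeros_like(Z,bool); w[215:290,110:190]=1
m=comp(w&(Z>.04)&(Z<.066),px);(c,r),_=circ(m);print('cellar',m.sum(),ray(d,*c,.0545),r)
E
```

```text
t 33.38 p [ 0.5118 -0.3235  0.1635] yaz 82.41 tilt 0.06 w 0.999 gf 0.0 q [ 0.34  0.48  0.2   1.73 -0.12  0.94  2.02] F [0.2 0.3 1.1]
[-0.0016  0.      0.0915]
cellar 778 [0.52734476 0.30862639 0.0545    ] 16.276409149169922
```

View pics/t6.png

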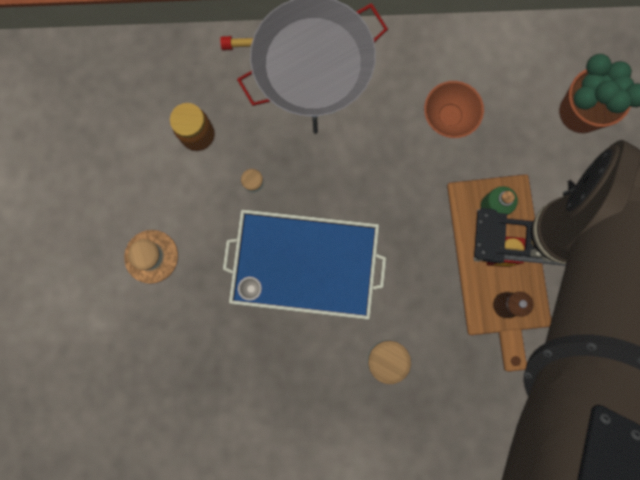

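The cellar stands on the coaster (at (147,256) in the picture, about 2 mm off the middle). The mill, tin and cruet stand on the board and the bystanders haven't moved. Now fetch the tin.

Call:
{"op": "arm_command", "data": {
  "targets": [
    [[-0.0015,0,0.0215,0,0,0],[0,0,0.025,0,0,0],[0,0,0.02,0,0,0],[0,0,0.015,0,0,0],[0,0,0.01,0,0,0],[0,0,0,0,0,0],[0,0,0,0,0,0]]
  ]
}}

```text
clock: 34.3
position: [0.5137, -0.3249, 0.0729]
ee_rot: [0.209, 3.134, -0.001]
force: [0.9, 0.6, 0.9]
width: 1.0
gripper_force: 0.0
```

Call:
{"op": "arm_command", "data": {
  "targets": [
    [[0,0,0,0,0,0],[0,0,0,0,0,0],[0,0,0,0,0,0],[0,0,0,0,0,0],[0,0,0,0,0,0],[0,0,0,0,0,0]]
  ],
  "jaw": 0.036,
  "newtons": 15
}}

```text
clock: 35.05
position: [0.5133, -0.3246, 0.0722]
ee_rot: [0.209, 3.135, 0.0]
force: [0.0, 0.1, -0.6]
width: 0.481
gripper_force: 14.9
```

```bash
cat >> h.py <<'E'
T.update(btin=(.5133,-.3237),bmill=(.4228,-.3298),bcruet=(.6025,-.3173),rtin=(.4808,.0326),rmill=(.5528,.0878),rcruet=(.5365,-.0377))
E
python3 -c "
from h import *
st(); print(need(None,'btin')[0],need(None,'rtin')[0])"
```

```text
t 35.05 p [ 0.5133 -0.3246  0.0722] yaz 82.39 tilt 0.01 w 0.481 gf 14.9 q [ 0.36  0.6   0.18  1.8  -0.14  0.75  2.04] F [ 0.   0.1 -0.6]
[0.0002 0.0009 0.    ] [0.0796 0.3498 0.    ]
```

Call:
{"op": "arm_command", "data": {
  "targets": [
    [[0,0,-0.015,0,0,0],[0,0,-0.025,0,0,0],[0.003,0.013,-0.025,0,0,0],[0.0065,0.0285,-0.005,0,0,0],[0.01,0.0435,0,0,0,0],[0.01,0.0435,0,0,0,0],[0.01,0.0435,0,0,0,0],[0.01,0.0435,0,0,0,0],[0.01,0.0435,0,0,0,0],[0.009,0.0395,0,0,0,0]]
  ]
}}

```text
clock: 36.3
position: [0.4849, -0.0182, 0.1432]
ee_rot: [0.208, 3.134, 0.0]
force: [0.8, 1.0, -1.3]
width: 0.48
gripper_force: 14.9
```

Call:
{"op": "arm_command", "data": {
  "targets": [
    [[0.007,0.03,0,0,0,0],[0.0041,0.0213,0.01,0,0,0],[0,0,0.02,0,0,0],[0,0,0.02,0,0,0],[0,0,0.015,0,0,0],[0,0,0,0,0,0],[0,0,0,0,0,0]]
  ]
}}

```text
clock: 37.17
position: [0.4812, 0.0325, 0.0778]
ee_rot: [0.209, 3.134, 0.0]
force: [0.3, 0.0, -2.1]
width: 0.48
gripper_force: 14.9
```

```bash
python3 -c "
from h import *
st(); print(need(None,'rtin',.0615)[0])"
```

```text
t 37.17 p [0.4812 0.0325 0.0778] yaz 82.37 tilt 0.05 w 0.48 gf 14.9 q [-0.26  0.43  0.11  2.1  -0.08  0.61  1.34] F [ 0.3  0.  -2.1]
[0.0004 0.     0.0163]
```

Call:
{"op": "arm_command", "data": {
  "targets": [
    [[0,0,0.007,0,0,0],[0,0,0.005,0,0,0],[0,0,0.003,0,0,0],[0,0,0.0014,0,0,0],[0,0,0,0,0,0],[0,0,0,0,0,0]]
  ]
}}

```text
clock: 37.92
position: [0.4808, 0.0327, 0.061]
ee_rot: [0.208, 3.135, 0.0]
force: [-1.4, 0.3, 4.2]
width: 0.485
gripper_force: 14.9
```

Call:
{"op": "arm_command", "data": {
  "targets": [
    [[0,0,0,0,0,0],[0,0,0,0,0,0],[0,0,0,0,0,0],[0,0,0,0,0,0]]
  ],
  "jaw": 0.08
}}

```text
clock: 38.42
position: [0.4808, 0.0326, 0.0608]
ee_rot: [0.209, 3.135, 0.0]
force: [-0.1, 0.2, 0.4]
width: 0.847
gripper_force: 0.0
```

Call:
{"op": "arm_command", "data": {
  "targets": [
    [[0,0,-0.015,0,0,0],[0,0,-0.025,0,0,0],[0,0,-0.03,0,0,0],[0,0,-0.03,0,0,0],[0,0,-0.01,0,0,0],[0,0,0,0,0,0]]
  ]
}}

```text
clock: 39.17
position: [0.481, 0.0326, 0.1714]
ee_rot: [0.208, 3.133, 0.001]
force: [1.1, 0.4, -0.3]
width: 0.873
gripper_force: 0.0
```

Call:
{"op": "arm_command", "data": {
  "targets": [
    [[0,0,0,0,0,0.157],[0,0,0,0,0,0.157],[0,0,0,0,0,0.157],[0,0,0,0,0,0.157],[0,0,0,0,0,0.157],[0,0,0,0,0,0.157],[0,0,0,0,0,0.157],[0,0,0,0,0,0.157],[0,0,0,0,0,0.157],[0,0,0,0,0,0.157]]
  ]
}}

```text
clock: 40.42
position: [0.48, 0.0324, 0.1696]
ee_rot: [-2.368, -2.063, 0.003]
force: [-0.5, -0.2, -0.9]
width: 0.871
gripper_force: 0.0
```

```bash
python3 -c "
from h import *
st(); print(need(None,'bcruet')[0])"
```

```text
t 40.42 p [0.48   0.0324 0.1696] yaz -7.87 tilt 0.13 w 0.871 gf 0.0 q [-0.56  0.3   0.48  2.04 -0.19  0.84 -0.11] F [-0.5 -0.2 -0.9]
[-3.296e-01  1.693e-01  1.000e-04]
```

Call:
{"op": "arm_command", "data": {
  "targets": [
    [[-0.02,0.01,0,0,0,0],[-0.04,0.02,0,0,0,0],[-0.045,0.023,0,0,0,0],[-0.045,0.023,0,0,0,0],[-0.045,0.023,0,0,0,0],[-0.045,0.023,0,0,0,0],[-0.04,0.02,0,0,0,0],[-0.03,0.015,0,0,0,0],[-0.0205,0.0105,0,0,0,0],[0,0,0,0,0,0]]
  ],
  "jaw": 0.0918
}}

```text
clock: 41.68
position: [0.6022, -0.319, 0.169]
ee_rot: [-2.365, -2.066, 0.004]
force: [-0.5, 0.5, -0.1]
width: 0.999
gripper_force: 0.0
```

```bash
python3 -c "
from h import *
st(); print(need(None,'bcruet',.0685)[0])"
```

```text
t 41.67 p [ 0.6022 -0.319   0.169 ] yaz -7.73 tilt 0.15 w 0.999 gf 0.0 q [ 0.1   0.63  0.5   1.54 -0.32  1.06  0.54] F [-0.5  0.5 -0.1]
[0.0018 0.0003 0.1005]
```

Call:
{"op": "arm_command", "data": {
  "targets": [
    [[0.0015,0,0.02,0,0,0],[0,0,0.025,0,0,0],[0,0,0.025,0,0,0],[0,0,0.02,0,0,0],[0,0,0.0105,0,0,0],[0,0,0,0,0,0],[0,0,0,0,0,0]]
  ]
}}

```text
clock: 42.55
position: [0.6039, -0.3159, 0.0711]
ee_rot: [2.362, 2.069, 0.001]
force: [-0.1, -0.3, 0.0]
width: 0.999
gripper_force: 0.0
```

Call:
{"op": "arm_command", "data": {
  "targets": [
    [[0,0,0,0,0,0],[0,0,0,0,0,0],[0,0,0,0,0,0],[0,0,0,0,0,0],[0,0,0,0,0,0]]
  ],
  "jaw": 0.042,
  "newtons": 25
}}

```text
clock: 43.18
position: [0.6033, -0.3156, 0.0704]
ee_rot: [-2.363, -2.07, 0.0]
force: [-1.8, -1.1, 1.5]
width: 0.558
gripper_force: 25.0
```

```bash
python3 -c "
from h import *
st(); print(need(None,'bcruet')[0],need(None,'rcruet')[0])"
```

```text
t 43.17 p [ 0.6033 -0.3156  0.0704] yaz -7.58 tilt 0.02 w 0.558 gf 25.0 q [ 0.13  0.73  0.44  1.62 -0.38  0.88  0.59] F [-1.8 -1.1  1.5]
[-0.0018 -0.0006 -0.    ] [ 2.667e-01 -1.029e-01  1.000e-04]
```

Call:
{"op": "arm_command", "data": {
  "targets": [
    [[0,0,-0.01,0,0,0],[0,0,-0.025,0,0,0],[0,0,-0.025,0,0,0],[0.02,-0.0076,-0.01,0,0,0],[0.04,-0.0152,0,0,0,0],[0.045,-0.0171,0,0,0,0],[0.045,-0.0171,0,0,0,0],[0.045,-0.0171,0,0,0,0],[0.04,-0.0152,0,0,0,0],[0.02,-0.0076,0,0,0,0]]
  ]
}}

```text
clock: 44.42
position: [0.5392, -0.0457, 0.1399]
ee_rot: [-2.357, -2.073, -0.0]
force: [0.2, -0.2, -2.3]
width: 0.559
gripper_force: 25.0
```

Call:
{"op": "arm_command", "data": {
  "targets": [
    [[0.0135,-0.006,0.01,0,0,0],[0,0,0.02,0,0,0],[0,0,0.02,0,0,0],[0,0,0.015,0,0,0],[0,0,0,0,0,0],[0,0,0,0,0,0]]
  ]
}}

```text
clock: 45.18
position: [0.5371, -0.0362, 0.0757]
ee_rot: [2.363, 2.069, 0.0]
force: [0.7, 0.1, -3.3]
width: 0.556
gripper_force: 25.0
```

```bash
python3 -c "
from h import *
st(); print(need(None,'rcruet',.0595)[0])"
```

```text
t 45.17 p [ 0.5371 -0.0362  0.0757] yaz -7.6 tilt 0.03 w 0.556 gf 25.0 q [-0.35  0.53  0.45  1.99 -0.35  0.69  0.18] F [ 0.7  0.1 -3.3]
[-0.0016 -0.0004  0.0162]
```

Call:
{"op": "arm_command", "data": {
  "targets": [
    [[0,0,0.007,0,0,0],[0,0,0.005,0,0,0],[0,0,0.003,0,0,0],[0,0,0.0012,0,0,0],[0,0,0,0,0,0],[0,0,0,0,0,0]]
  ]
}}

```text
clock: 45.92
position: [0.5367, -0.0359, 0.0593]
ee_rot: [-2.363, -2.07, 0.0]
force: [-2.3, 0.5, 2.8]
width: 0.558
gripper_force: 25.0
```

Call:
{"op": "arm_command", "data": {
  "targets": [
    [[0,0,0,0,0,0],[0,0,0,0,0,0],[0,0,0,0,0,0],[0,0,0,0,0,0]]
  ],
  "jaw": 0.08
}}

```text
clock: 46.42
position: [0.5369, -0.0359, 0.0592]
ee_rot: [2.363, 2.07, 0.0]
force: [-0.2, 1.3, -0.3]
width: 0.87
gripper_force: 0.0
```

Call:
{"op": "arm_command", "data": {
  "targets": [
    [[0,0,-0.015,0,0,0],[0,0,-0.025,0,0,0],[0,0,-0.03,0,0,0],[0,0,-0.03,0,0,0],[0,0,-0.01,0,0,0],[0,0,0,0,0,0]]
  ],
  "jaw": 0.0918
}}

```text
clock: 47.18
position: [0.5371, -0.0358, 0.1697]
ee_rot: [2.363, 2.07, 0.002]
force: [0.2, 0.5, -1.0]
width: 0.997
gripper_force: 0.0
```

```bash
python3 -c "
from h import *
st(); print(need(None,'bmill')[0])"
```

```text
t 47.17 p [ 0.5371 -0.0358  0.1697] yaz -7.56 tilt 0.08 w 0.997 gf 0.0 q [-0.42  0.4   0.52  1.91 -0.25  0.89  0.1 ] F [ 0.2  0.5 -1. ]
[-3.065e-01 -7.460e-02 -3.000e-04]
```

Call:
{"op": "arm_command", "data": {
  "targets": [
    [[-0.025,-0.006,0,0,0,0],[-0.045,-0.011,0,0,0,0],[-0.05,-0.012,0,0,0,0],[-0.05,-0.012,0,0,0,0],[-0.05,-0.012,0,0,0,0],[-0.045,-0.011,0,0,0,0],[-0.025,-0.006,0,0,0,0],[-0.0165,-0.0046,0,0,0,0],[0,0,0,0,0,0],[0,0,0,0,0,0]]
  ]
}}

```text
clock: 48.42
position: [0.4231, -0.3285, 0.1687]
ee_rot: [-2.361, -2.071, -0.001]
force: [0.3, -0.0, -0.0]
width: 0.998
gripper_force: 0.0
```

```bash
python3 -c "
from h import *
st(); print(need(None,'bmill',.0742)[0])"
```

```text
t 48.42 p [ 0.4231 -0.3285  0.1687] yaz -7.48 tilt 0.07 w 0.998 gf 0.0 q [ 0.14  0.41  0.57  1.92 -0.28  0.89  0.72] F [ 0.3 -0.  -0. ]
[-0.0014 -0.0001  0.0945]
```

Call:
{"op": "arm_command", "data": {
  "targets": [
    [[-0.0014,0,0.02,0,0,0],[0,0,0.025,0,0,0],[0,0,0.022,0,0,0],[0,0,0.018,0,0,0],[0,0,0.0095,0,0,0],[0,0,0,0,0,0],[0,0,0,0,0,0]]
  ]
}}

```text
clock: 49.3
position: [0.4228, -0.3313, 0.0752]
ee_rot: [2.362, 2.07, 0.001]
force: [0.9, 0.6, 0.4]
width: 1.002
gripper_force: 0.0
```

Call:
{"op": "arm_command", "data": {
  "targets": [
    [[0,0,0,0,0,0],[0,0,0,0,0,0],[0,0,0,0,0,0],[0,0,0,0,0,0],[0,0,0,0,0,0],[0,0,0,0,0,0]]
  ],
  "jaw": 0.03,
  "newtons": 20
}}

```text
clock: 50.05
position: [0.4225, -0.3314, 0.0747]
ee_rot: [2.363, 2.07, 0.0]
force: [0.6, 0.4, 0.1]
width: 0.434
gripper_force: 20.0
```

```bash
python3 -c "
from h import *
st(); print(need(None,'bmill')[0],need(None,'rmill')[0])"
```

```text
t 50.05 p [ 0.4225 -0.3314  0.0747] yaz -7.57 tilt 0.02 w 0.434 gf 20.0 q [ 0.21  0.54  0.49  2.   -0.39  0.69  0.81] F [0.6 0.4 0.1]
[ 0.0016  0.0001 -0.    ] [ 0.4327  0.074  -0.    ]
```

Call:
{"op": "arm_command", "data": {
  "targets": [
    [[0,0,-0.015,0,0,0],[0,0,-0.03,0,0,0],[0,0,-0.03,0,0,0],[0,0,-0.03,0,0,0],[0.02,0.004,-0.015,0,0,0],[0.04,0.007,0,0,0,0],[0.045,0.008,0,0,0,0],[0.045,0.008,0,0,0,0],[0.045,0.008,0,0,0,0],[0.045,0.008,0,0,0,0]]
  ]
}}

```text
clock: 51.3
position: [0.4966, -0.0978, 0.1955]
ee_rot: [2.363, 2.069, 0.001]
force: [0.6, -0.8, -1.8]
width: 0.435
gripper_force: 20.0
```

Call:
{"op": "arm_command", "data": {
  "targets": [
    [[0.045,0.008,0,0,0,0],[0.045,0.008,0,0,0,0],[0.045,0.008,0,0,0,0],[0.035,0.006,0,0,0,0],[0.0211,0.004,0.015,0,0,0],[0,0,0.025,0,0,0],[0,0,0.03,0,0,0],[0,0,0.03,0,0,0],[0,0,0.015,0,0,0],[0,0,0,0,0,0]]
  ]
}}

```text
clock: 52.55
position: [0.5547, 0.0852, 0.0788]
ee_rot: [-2.363, -2.069, 0.003]
force: [0.1, 0.5, -3.0]
width: 0.435
gripper_force: 20.0
```

```bash
python3 -c "
from h import *
st(); print(need(None,'rmill',.0637)[0])"
```

```text
t 52.55 p [0.5547 0.0852 0.0788] yaz -7.61 tilt 0.13 w 0.435 gf 20.0 q [-0.54  0.55  0.42  1.93 -0.32  0.73 -0.07] F [ 0.1  0.5 -3. ]
[ 0.0024 -0.0022  0.0151]
```

Call:
{"op": "arm_command", "data": {
  "targets": [
    [[0.001,-0.002,0.006,0,0,0],[0,0,0.005,0,0,0],[0,0,0.003,0,0,0],[0,0,0.0015,0,0,0],[0,0,0,0,0,0],[0,0,0,0,0,0]]
  ]
}}

```text
clock: 53.3
position: [0.5537, 0.0872, 0.0643]
ee_rot: [2.363, 2.07, 0.0]
force: [0.0, 0.5, -2.8]
width: 0.436
gripper_force: 20.0
```

Call:
{"op": "arm_command", "data": {
  "targets": [
    [[0,0,0,0,0,0],[0,0,0,0,0,0],[0,0,0,0,0,0],[0,0,0,0,0,0]]
  ],
  "jaw": 0.075
}}

```text
clock: 53.8
position: [0.5536, 0.0872, 0.0642]
ee_rot: [2.363, 2.07, 0.0]
force: [0.4, -0.1, -0.4]
width: 0.799
gripper_force: 0.0
```

Call:
{"op": "arm_command", "data": {
  "targets": [
    [[0,0,-0.015,0,0,0],[0,0,-0.025,0,0,0],[0,0,-0.03,0,0,0],[0,0,-0.03,0,0,0],[0,0,-0.03,0,0,0],[0,0,-0.03,0,0,0],[0,0,-0.02,0,0,0],[0,0,0,0,0,0]]
  ]
}}

```text
clock: 54.8
position: [0.5545, 0.0871, 0.2464]
ee_rot: [2.362, 2.069, 0.006]
force: [0.0, 0.4, 0.0]
width: 0.816
gripper_force: 0.0
```

Call:
{"op": "arm_command", "data": {
  "targets": [
    [[-0.03,-0.015,0,0,0,0],[-0.045,-0.02,0,0,0,0],[-0.045,-0.02,0,0,0,0],[-0.045,-0.02,0,0,0,0],[-0.045,-0.02,0,0,0,0],[-0.045,-0.02,0,0,0,0],[-0.045,-0.015,0,0,0,0],[-0.03,-0.01,0,0,0,0],[0,0,0,0,0,0],[0,0,0,0,0,0]]
  ]
}}

```text
clock: 56.05
position: [0.3713, -0.2209, 0.2438]
ee_rot: [-2.363, -2.07, 0.0]
force: [-0.2, 0.5, 0.2]
width: 0.817
gripper_force: 0.0
```

```bash
python3 - <<'E'
from h import *
st(); d=look('top','t7.png'); P=cloud(d); Z=P[...,2]
for n,px,h0,h1 in (('mill',(269,236),.092,.12),('tin',(300,275),.075,.1),('cruet',(342,241),.085,.115),('coaster',(147,256),.04,.066),('rame',(249,288),.02,.04)):
    w=np.zeros_like(Z,bool); w[px[1]-30:px[1]+30,px[0]-30:px[0]+30]=1
    m=comp(w&(Z>h0)&(Z<h1),px); (c,r),_=circ(m); zt=np.nanpercentile(P[m][:,2],90)
    e=ray(d,*c,zt); print(n,m.sum(),e.round(4),(e[:2]-T[n]).round(4) if n in T else '')
E
```

```text
t 56.05 p [ 0.3713 -0.2209  0.2438] yaz -7.56 tilt 0.04 w 0.817 gf 0.0 q [-0.23  0.12  0.72  2.06 -0.09  1.    0.41] F [-0.2  0.5  0.2]
mill 442 [0.5524 0.0885 0.102 ] [-0.0004  0.0013]
tin 674 [0.4796 0.0336 0.0974] [-0.0002  0.0009]
cruet 162 [ 0.5328 -0.0386  0.1021] [-0.0035  0.0008]
coaster 774 [0.5271 0.3084 0.0569] [-0.0011 -0.0019]
rame 211 [0.464  0.1263 0.0324]
```

View pics/t7.png

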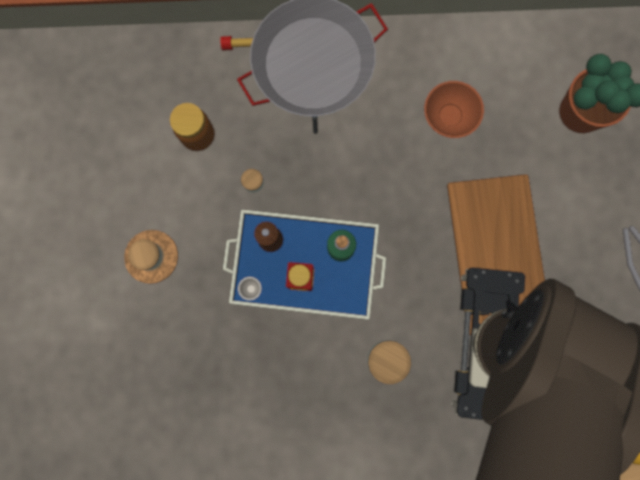

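The cellar is on the coaster (147,256). The mill (268,236), tin (300,276) and cruet (342,244) are back within 4 mm of where they stood, and the arm is clear. Handing in.

```bash
python3 -c "
from cell import arm
print(arm.sign_off())"
```

```text
the job is handed in; nothing more can be done
None
```

I handed the job in at about 56 s: by the last camera check the salt cellar stands about 2 mm off the coaster's middle, and the mill, cruet and tin are back in the tray within 4 mm of where they stood; the hand-in gave no verdict.

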